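# Rock the walnut gate over to the other chute

## Robot

A 6-joint arm with a two-finger parallel gripper is mounted at the origin on the work surface. World frame = base frame: x ahead of the robot, y to its left, z up, the work surface at z = 0. Lengths are in m, angles in rad, forces in N, time in s.
With the tool pointing down it reaches from about 0.4 to 0.925 m from the base axis. Payload 12.5 kg.
Tool frame: the origin (TCP) lies midway between the tips of the shut fingers; the grasp point (between the pads) lies 19 mm behind it; z points along the fingers, y is the direction in which the jaws open and shut (so a half turn about z gives the same grasp; the last joint's range is limited). The gripper opens to 95 mm and grips with 3 to 60 N. Pads are 20 mm wide; open, the fingers measure 119 mm over their backs; the gripper's body (75 mm by 180 mm) begins 59 mm behind the grasp point.
Start: joints at [1.124, 0.491, 1.559, -0, 1.092, -0.106], TCP at [0.209, 0.589, 0.186] pointing down, gripper open.
Joint ranges: [-3.1, 3.1], [-0.84, 2.19], [0.05, 2.79], [-1.13, 4.28], [0.06, 2.93], [-2.69, 2.69]. Speed limits (rad/s): [2.22, 2.22, 2.79, 3.14, 3.14, 3.14].

## Interface

Orientations are given as a 3x3 rotation matrix whose columns are the frame's x, y, z axes.
In Python, from workcell import robot gives the robot as it stands. The module is installed in compiled form; this text tells all that it offers.
- The arm moves only by the tool drive_tool, never from a script. Its argument "commands" is a list that holds one entry, the list of rows, each a list of 7 numbers: the opening, from -1 (shut) to 1 (fully open), so that 0 is half open, then the shift along the tool's x, y, z in units of 25 mm (1.0 is 25 mm), then the turn, a rotation vector about the tool's x, y, z in units of 10 degrees (1.0 is 10 degrees). In form: [[[jaw, x, y, z, wx, wy, wz], ...]]. A call has exactly 10 rows; each row shifts and turns the commanded pose from where the row before left it, along the tool's axes as they then stand; what a row does not reach is not made up. A row lasts 1/8 s, in which the tool goes at most 62.5 mm and 10.7 degrees, less where a joint would pass 70% of its speed; a pose out of reach is approached as far as the arm can. A call is refused whole if a number of a shift passes 1 or a number of a turn 1, either way. A call with a gripper value outside its range is refused whole. The fingers move at their own pace and stop on an object; the grip force is fixed at half the most. Time passes only in rows, so rows that do not move let the fingers close, or fill a call up. It gives the time, the measured TCP pose, the force and the opening at its end, in the units of the state.
- robot.sense(): the state, without advancing time (a new reading comes with each control period).
- robot.get_image(name): name is "scene" or "top" or "wrist"; returns a dict with "color" (420x560x3 uint8, red, green, blue), "z_map" (420x560 float32, m along the optical axis (not along the pixel's ray), 0 where there is no reading), "vfov" (degrees; the focal length in pixels is half the picture's height over the tangent of half this angle, whatever the lens; pixels are square), "cx", "cy" (the principal point, pixels), "extrinsics" (4x4, takes a point from camera to world coordinates); the wrist camera has in their place "mount" (4x4, takes a point from camera to tool coordinates, whose origin is the TCP and whose axes are the flange's). Camera axes: x right, y down, z forward; pixel columns grow to the right and rows downward; lengths in m; the calibration is good to about 2 mm. A picture is of the moment at which its call begins: read the wrist's pose just before it.
- robot.sign_off(): hands the job in, once; it reports no verdict.
Trained networks look in the newest picture that a camera, given by its name, has taken for a name from the list of things; names that differ only in an ending like _2 or _b are one class to them, and where a whole thing is asked for, a point or a joint stands for the part that bears it (a point fixed in the world has none). Each returns a list of dicts, best first, with "p" (0 to 1); they miss things now and then, are a little off and sometimes report something else, mostly with a low value. They report only what shows in the picture. A call takes as long as a camera call. They do not tell look-alikes from the thing itself.
- robot.masks_of(camera, name): "mask" (420x560 bool, what is visible of it) and "point" ([row, column] as shares, 0 to 1, of the picture: columns of its width, rows of its height, amid what is visible of it).
- robot.pinpoint(camera, name): "point" ([row, column] as shares, 0 to 1, of the picture: columns of its width, rows of its height: a listed point, or the origin of a listed thing).
The state is a dict: "clock": time; "joint_pos": joint angles; "dq": joint speeds; "joint_torque": joint torques, N m; "tcp_pos": TCP position; "tool_rot": TCP orientation; "wrist_force": force on the tool from outside, world axes, zero at the start; "wrist_torque": the same for the moment, N m; "width": finger opening in m.
Only numpy, scipy, OpenCV 4.12 (cv2) and the standard library are available. Lean on these libraries where they do the work, as an engineer would, in place of code of your own. Each camera call takes 0.05 s, during which the arm holds its last target. There are 200 camera calls.

## Task

The white tray is full, so send the waiting walnuts down the other chute: with the fingertips, slide the empty blue tray along the bench until it is centred under the spout on the robot's right, then press down the red pad to rock the seesaw gate fully over, so that all four walnuts roll into the blue tray. Do not lift or tip the tray, do not touch the walnuts, and leave the other things where they are.

Things in the scene. Friction and masses are not known exactly. Their poses are not given: they have to be found in the camera images.
- stand: Fixed sorting stand: steel base 120 x 210 mm, plywood trough (the seesaw gate) on an axle 150 mm up, a chute and steel spout at each side; 566 mm long in y, spout walls 143 mm high. Origin on the bench under the axle's middle; x away from the robot, y left along the trough, z up.
- gate (a joint): Tilt of the seesaw gate (rad), stops at -0.24 and +0.24. -0.24 (start): left (+y) end down, walnuts lie there against the yellow stop plate (46 mm high) that closes the trough's left end; +0.24: right end down, walnuts roll down the right chute. A brass weight on a mast (top 235 mm) makes it stay over by itself past the middle. About 1 N on the red pad rocks it. Trough 236 mm (y) x 52 mm (x), walls 30 mm high.
- red_pad (a point): Centre of the top of the red press pad on the right end of the gate's robot-side wall: 46 mm (x) x 48 mm (y), 6 mm thick, level with the wall's top, free all round but for the wall; tilts with the gate. About 202 mm above the bench at the start, 157 mm with the gate fully over, having also moved 14 mm to the right. Axes: the gate's.
- spout (a point): Centre of the open bottom of the right spout, 65 mm above the bench, 241 mm to the right (-y) of the stand's origin. Inside 48 mm (x) x 78 mm (y); its steel walls reach 143 mm above the bench. The walnuts drop out straight down here.
- tray: Empty blue open tray, loose, 160 mm (x) x 170 mm (y) x 40 mm high, walls and floor 4 mm thick, 0.25 to 0.5 kg; origin at the centre of its underside. Starts about 115 to 155 mm short of the right spout, on the robot's side, roughly parallel to the stand. It passes freely below the spout.
- nut0: Walnut, 37 mm long, 33 mm across, about 15 g; origin at its centre. Lies loose in the low left end of the trough at the start.
- nut1: Walnut, 37 mm long, 33 mm across, about 15 g; origin at its centre. Lies loose in the low left end of the trough at the start.
- nut2: Walnut, 37 mm long, 33 mm across, about 15 g; origin at its centre. Lies loose in the low left end of the trough at the start.
- nut3: Walnut, 37 mm long, 33 mm across, about 15 g; origin at its centre. Lies loose in the low left end of the trough at the start.
- full_tray: White plastic tray, 160 x 170 x 40 mm, full of walnuts (0.9 kg), standing under the left spout; origin at the centre of its underside. Leave alone.
- scoop: Wooden spoon, 170 mm long, lying between the robot and the stand, origin on its underside. Leave alone.
- mug: Blue mug, 85 mm high, 76 mm across; origin at the centre of its underside. Leave alone.
- brush: Hand brush with dark wooden handle, 200 mm long, lying at the right side; origin on its underside. Leave alone.
- oil_bottle: Amber glass bottle, 190 mm high, 64 mm across, standing at the right near the robot; origin at the centre of its underside. Leave alone.
- jar: Glass jar with brass lid, 100 mm high, 76 mm across, standing at the right; origin at the centre of its underside. Leave alone.
- mallet: Hammer with wooden handle, 220 mm long, lying at the left; origin on its underside. Leave alone.
There are look-alikes about, which are no part of the job. Of the things that look like the tray, take the one that is farthest from the robot's base at the start.

How it is judged:
On the way, in this order (a step that is already met when the one before it is completed fails the run):
1. the blue tray stands under the right spout (centres within 40 mm, seen from above) while the gate is still leaning left (horizontal distance between tray and spout below 0.04 m and value of joint gate below -0.15 rad and linear speed of tray below 0.03 m/s), for 0.2 s.
2. the gate is rocked over to the right (value of joint gate above 0.2 rad), for 0.2 s.
At the end, for the whole second after the job is handed in: The gate leans right (joint above 0.2 rad), and all four walnuts lie at rest inside the blue tray, which stands flat and still on the bench (value of joint gate above 0.2 rad and height (world z) of tray below 0.006 m and angle between tray's own z axis and vertical below 0.05 rad and linear speed of tray below 0.02 m/s and x of nut0 in the frame of tray between -0.076 and 0.076 m and y of nut0 in the frame of tray between -0.081 and 0.081 m and z of each of nut0, nut1, nut2, nut3 in the frame of tray below 0.065 m and linear speed of each of nut0, nut1, nut2, nut3 below 0.05 m/s and x of nut1 in the frame of tray between -0.076 and 0.076 m and y of nut1 in the frame of tray between -0.081 and 0.081 m and x of nut2 in the frame of tray between -0.076 and 0.076 m and y of nut2 in the frame of tray between -0.081 and 0.081 m and x of nut3 in the frame of tray between -0.076 and 0.076 m and y of nut3 in the frame of tray between -0.081 and 0.081 m); the robot touches nothing.
It fails at once if the blue tray is lifted or tipped (height (world z) of tray above 0.015 m or angle between tray's own z axis and vertical above 0.2 rad).
It fails at once if the fingers touch a walnut (contact force between the fingers and nut0 above 0.3 N or contact force between the fingers and nut1 above 0.3 N or contact force between the fingers and nut2 above 0.3 N or contact force between the fingers and nut3 above 0.3 N).
It fails at once if a walnut is lifted out of the trough (height (world z) of any of nut0, nut1, nut2, nut3 above 0.24 m).
It fails at once if a bystander is moved more than 20 mm (distance of any of full_tray, scoop, mug, brush, oil_bottle, jar, mallet from where it was at the start of the episode above 0.02 m).
It also fails if it takes over 56 s, if anything falls off the work surface, if the arm or the gripper's body presses on something with over 40 N, if the wrist force passes 120 N, or if a joint passes its speed limit or range.

## Working session

There is one attempt and no reset: what is moved stays moved. The work goes in short steps, Python scripts to look and compute and a tool call to move; the robot and the scene stay as the last step left them, time stands still between calls to the robot, and variables do not carry over. Pictures are saved under pics/ and viewed, about 8 in all and at most 12, crops included, and the job is handed in when it is done.

Besides the shell and the picture viewer there is one more tool, called after "Call:" as name(argument=value, ...) on one line, values as JSON. drive_tool: Moves the arm, as the interface text tells. Its arguments: {"type":"object","properties":{"commands":{"type":"array"}},"required":["commands"]}

```bash
mkdir -p pics; cat > h.py <<'E'
import numpy as np, cv2
from workcell import robot
def world(im,r,c,z=None):
    """pixel (row,col) -> world; by depth, or on the plane of height z"""
    f=im['color'].shape[0]/2/np.tan(np.radians(im['vfov'])/2)
    d=np.array([(c-im['cx'])/f,(r-im['cy'])/f,1.0]); T=im['extrinsics']
    if z is None: s=im['z_map'][int(round(r)),int(round(c))]
    else: s=(z-T[2,3])/(T[:3,:3]@d)[2]
    return T[:3,:3]@(d*s)+T[:3,3]
def cloud(im,mask):
    f=im['color'].shape[0]/2/np.tan(np.radians(im['vfov'])/2)
    r,c=np.nonzero(mask&(im['z_map']>0)); s=im['z_map'][r,c]
    P=np.c_[(c-im['cx'])/f*s,(r-im['cy'])/f*s,s]
    return P@im['extrinsics'][:3,:3].T+im['extrinsics'][:3,3]
def save(im,n): cv2.imwrite('pics/'+n,im['color'][...,::-1])
E
python3 - <<'E'
from h import *
np.set_printoptions(precision=3,suppress=True)
s=robot.sense(); print(s['clock'],s['tcp_pos'],s['tool_rot'])
for cam in('top','scene'):
    im=robot.get_image(cam); save(im,cam+'0.png'); H,W=420,560
    for n in('tray','stand','red_pad','spout','oil_bottle','jar','brush','scoop','mug'):
        for d in robot.pinpoint(cam,n)[:4]:
            r,c=d['point'][0]*H,d['point'][1]*W
            z={'tray':0.004,'stand':None,'red_pad':.202,'spout':.065}.get(n,0)
            print(cam,n,round(d['p'],2),(round(r),round(c)),world(im,r,c,z))
    for d in robot.masks_of(cam,'tray')[:4]:
        P=cloud(im,d['mask']); P=P[(P[:,2]>.025)&(P[:,2]<.055)]
        if len(P)>20: print('  rim',round(d['p'],2),len(P),cv2.minAreaRect(P[:,:2].astype(np.float32)),P.min(0),P.max(0))
E
```

```text
0.0 [0.209 0.589 0.186] [[-0.942  0.334 -0.   ]
 [ 0.334  0.942 -0.001]
 [ 0.    -0.001 -1.   ]]
top tray 0.86 (191, 347) [ 0.565 -0.226  0.004]
top tray 0.66 (277, 318) [ 0.327 -0.094  0.004]
top stand 0.65 (170, 247) [0.64  0.058 0.12 ]
top red_pad 0.93 (153, 279) [ 0.644 -0.03   0.202]
top red_pad 0.26 (193, 171) [0.583 0.248 0.202]
top spout 0.68 (142, 329) [ 0.703 -0.186  0.065]
top oil_bottle 0.88 (265, 413) [ 0.318 -0.371  0.   ]
top jar 0.67 (191, 413) [ 0.535 -0.421  0.   ]
top brush 0.58 (218, 441) [ 0.442 -0.484  0.   ]
top scoop 0.76 (258, 249) [ 0.412  0.095 -0.   ]
top scoop 0.38 (153, 277) [ 0.716 -0.036  0.   ]
top mug 0.73 (292, 211) [0.334 0.215 0.   ]
top mug 0.56 (173, 247) [0.669 0.065 0.   ]
  rim 0.98 498 ((0.5687095522880554, -0.21751785278320312), (0.1612599641084671, 0.17103256285190582), 2.2803943157196045) [ 0.486 -0.305  0.025] [ 0.651 -0.13   0.045]
  rim 0.81 361 ((0.3294582664966583, -0.10100429505109787), (0.16997858881950378, 0.15973642468452454), 24.927013397216797) [ 0.224 -0.205  0.026] [0.436 0.004 0.045]
  rim 0.52 326 ((0.40777987241744995, 0.4
[... 304 characters left out ...]
  0.216 0.053]
scene red_pad 0.62 (232, 273) [ 0.634 -0.035  0.202]
scene spout 0.7 (286, 216) [ 0.711 -0.184  0.065]
scene oil_bottle 0.66 (181, 168) [ 0.307 -0.371  0.   ]
scene jar 0.93 (238, 140) [ 0.521 -0.428  0.   ]
scene brush 0.67 (211, 126) [ 0.422 -0.484  0.   ]
scene scoop 0.9 (204, 310) [0.405 0.073 0.   ]
scene mug 0.62 (182, 359) [0.322 0.23  0.   ]
  rim 0.72 591 ((0.3289375305175781, -0.09965842962265015), (0.1757713258266449, 0.16174274682998657), 24.562742233276367) [ 0.221 -0.204  0.025] [0.439 0.007 0.047]
  rim 0.64 488 ((0.5677707195281982, -0.2163790762424469), (0.16535770893096924, 0.17035530507564545), 1.976831316947937) [ 0.484 -0.303  0.025] [ 0.652 -0.13   0.048]
```

View pics/top0.png

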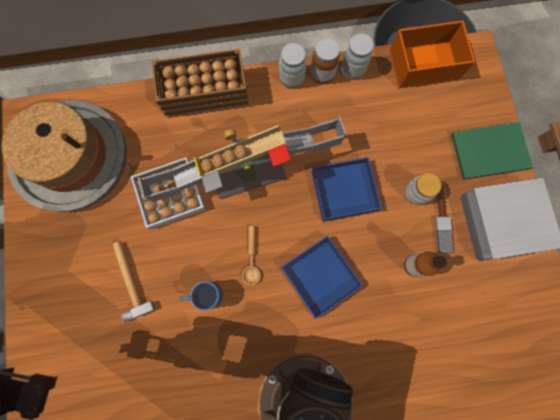

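View pics/scene0.png

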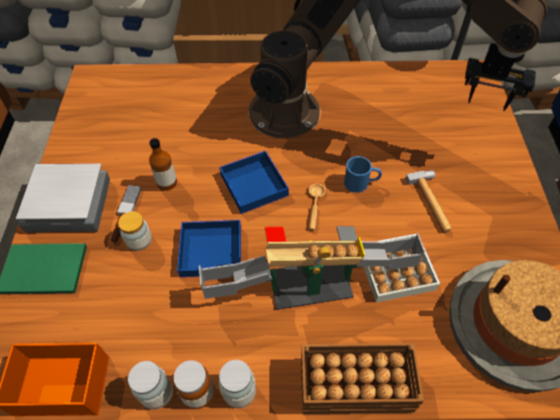

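```bash
python3 - <<'E'
from h import *
np.set_printoptions(precision=3,suppress=True)
im=robot.get_image('top'); P=cloud(im,np.ones((420,560),bool))
Q=P[(P[:,2]>.125)&(P[:,2]<.155)&(P[:,0]>.55)&(P[:,0]<.9)&(P[:,1]<-.08)&(P[:,1]>-.35)]
print('spout rim',len(Q),cv2.minAreaRect(Q[:,:2].astype(np.float32)),Q.min(0),Q.max(0))
for cam in('top','scene'):
    im=robot.get_image(cam)
    for d in robot.masks_of(cam,'stand')[:2]:
        P=cloud(im,d['mask']); P=P[(P[:,2]>.06)&(P[:,2]<.3)]; print(cam,'stand',d['p'],len(P),cv2.minAreaRect(P[:,:2].astype(np.float32)))
    P=cloud(im,np.ones((420,560),bool)); rgb=im['color'].reshape(-1,3)[(im['z_map']>0).ravel()].astype(int)
    red=(rgb[:,0]>120)&(rgb[:,1]<70)&(rgb[:,2]<70)&(P[:,2]>.15)
    R=P[red]; print(cam,'red',len(R),R.min(0),R.max(0),np.median(R,0), cv2.minAreaRect(R[:,:2].astype(np.float32)))
E
```

```text
spout rim 152 ((0.7090911269187927, -0.14782440662384033), (0.055851828306913376, 0.14301517605781555), 8.816937446594238) [ 0.671 -0.221  0.125] [ 0.747 -0.081  0.146]
top stand 0.77 4713 ((0.6619080305099487, 0.05930006504058838), (0.11604439467191696, 0.5666408538818359), 9.143725395202637)
top red 314 [ 0.616 -0.056  0.166] [ 0.664 -0.004  0.21 ] [ 0.639 -0.03   0.201] ((0.6415609121322632, -0.03068159706890583), (0.04715890809893608, 0.04646238684654236), 8.837254524230957)
scene stand 0.77 5903 ((0.6618502736091614, 0.06123994290828705), (0.1176268681883812, 0.5629842877388), 7.89760684967041)
scene red 282 [ 0.155 -0.385  0.151] [0.666 0.634 0.338] [ 0.64  -0.029  0.203] ((0.4257831871509552, 0.15206921100616455), (0.40572530031204224, 1.0218826532363892), 10.201913833618164)
```

The top view shows the target blue tray at pixel (190,346) and the look-alike at (277,320). The right spout is at about (135,328) and the red pad at (153,279). The scene view agrees. This gives spout ≈ (0.713, -0.179), tray ≈ (0.568, -0.217), and a shift of about +145 mm in x and +38 mm in y. First I'll approach with the fingers shut.

Call:
drive_tool(commands=[[[-1,0,0,-1,0,0,-1],[-1,0,0,-1,0,0,-0.95],[-1,-0.45,-1,0,0,0,0],[-1,-0.45,-1,0,0,0,0],[-1,-0.45,-1,0,0,0,0],[-1,-0.45,-1,0,0,0,0],[-1,-0.45,-1,0,0,0,0],[-1,-0.45,-1,0,0,0,0],[-1,-0.45,-1,0,0,0,0],[-1,-0.45,-1,0,0,0,0]]])

```text
clock: 2.6
tcp_pos: [0.2991, 0.3882, 0.2365]
tool_rot: [[-1.0, 0.0, 0.0], [0.0, 1.0, 0.0], [-0.0, 0.0, -1.0]]
wrist_force: [0.4, -0.3, 0.2]
width: 0.0024
```

Call:
drive_tool(commands=[[[-1,-0.45,-1,0,0,0,0],[-1,-0.45,-1,0,0,0,0],[-1,-0.45,-1,0,0,0,0],[-1,-0.45,-1,0,0,0,0],[-1,-0.45,-1,0,0,0,0],[-1,-0.45,-1,0,0,0,0],[-1,-0.45,-1,0,0,0,0],[-1,-0.45,-1,0,0,0,0],[-1,-0.45,-1,0,0,0,0],[-1,-0.45,-1,0,0,0,0]]])

```text
clock: 3.85
tcp_pos: [0.4115, 0.1381, 0.2365]
tool_rot: [[-1.0, 0.0, 0.0], [0.0, 1.0, 0.0], [-0.0, 0.0, -1.0]]
wrist_force: [-0.1, 0.6, 0.4]
width: 0.0001
```

Call:
drive_tool(commands=[[[-1,-0.45,-1,0,0,0,0],[-1,-0.45,-1,0,0,0,0],[-1,-0.45,-1,0,0,0,0],[-1,-0.45,-1,0,0,0,0],[-1,-0.45,-1,0,0,0,0],[-1,-0.45,-1,0,0,0,0],[-1,-0.45,-1,0,0,0,0],[-1,-0.45,-1,0,0,0,0],[-1,-0.45,-1,0,0,0,0],[-1,-0.45,-1,0,0,0,0]]])

```text
clock: 5.1
tcp_pos: [0.5239, -0.1119, 0.2364]
tool_rot: [[-1.0, 0.001, 0.0], [0.001, 1.0, 0.0], [-0.0, 0.0, -1.0]]
wrist_force: [0.2, 0.6, -0.8]
width: 0.0
```

Call:
drive_tool(commands=[[[-1,-0.42,-1,0,0,0,0],[-1,-0.42,-1,0,0,0,0],[-1,-0.42,-0.95,0,0,0,0],[-1,0,0,1,0,0,0],[-1,0,0,1,0,0,0],[-1,0,0,1,0,0,0],[-1,0,0,1,0,0,0],[-1,0,0,1,0,0,0],[-1,0,0,1,0,0,0],[-1,0,0,1,0,0,0]]])

```text
clock: 6.35
tcp_pos: [0.5553, -0.1852, 0.0605]
tool_rot: [[-1.0, 0.0, 0.0], [0.0, 1.0, -0.0], [-0.0, -0.0, -1.0]]
wrist_force: [0.6, -0.6, 0.3]
width: 0.0007
```

Call:
drive_tool(commands=[[[-1,0,0,0.75,0,0,0],[-1,0,0,0.75,0,0,0],[-1,0,0.4,0,0,0,0],[-1,0,0.4,0,0,0,0],[-1,0,0.4,0,0,0,0],[-1,0,0.4,0,0,0,0],[-1,0,0.4,0,0,0,0],[-1,0,0.4,0,0,0,0],[-1,0,0.4,0,0,0,0],[-1,0,0,0,0,0,0]]])

```text
clock: 7.6
tcp_pos: [0.5551, -0.1141, 0.0238]
tool_rot: [[-1.0, -0.0, -0.0], [-0.0, 1.0, 0.0], [0.0, 0.0, -1.0]]
wrist_force: [0.4, 0.4, -0.4]
width: 0.0008
```

```bash
cat >> h.py <<'E'
def tray(cams=('top','scene')):
    for cam in cams:
        im=robot.get_image(cam)
        for d in robot.masks_of(cam,'tray')[:4]:
            P=cloud(im,d['mask']); P=P[(P[:,2]>.025)&(P[:,2]<.05)]
            if len(P)>20 and P[:,0].mean()>.45 and P[:,1].mean()<0: print(cam,round(d['p'],2),len(P),np.round(np.hstack([np.ravel(v) for v in cv2.minAreaRect(P[:,:2].astype(np.float32))]),4),np.round(P.min(0),3),np.round(P.max(0),3))
    return im
E
python3 -c "
from h import *
save(tray(),'s1.png'); s=robot.sense(); print(s['tcp_pos'],s['wrist_force'],s['clock'])"
```

```text
top 0.7 171 [ 0.5724 -0.2986  0.1602  0.0295  9.8164] [ 0.492 -0.304  0.025] [ 0.65  -0.271  0.044]
scene 0.76 328 [ 0.5674 -0.2164  0.1652  0.1707  2.27  ] [ 0.488 -0.304  0.025] [ 0.652 -0.131  0.049]
[ 0.55511689 -0.11509475  0.02380443] [-0.17659021  0.18051403 -0.01102228] 7.8
```

View pics/s1.png

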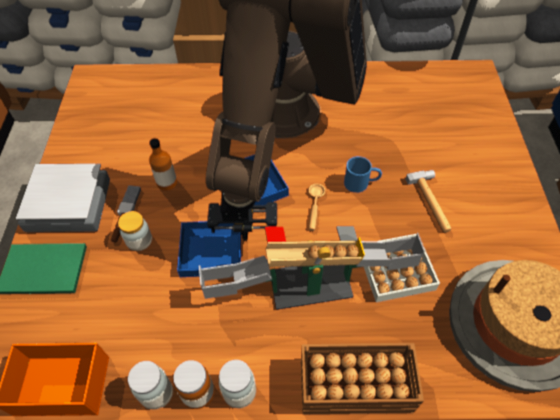

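```bash
python3 -c "
from h import *
save(tray(),'s2.png'); tray(); s=robot.sense(); print(s['tcp_pos'],s['wrist_force'],s['clock'])"
```

```text
scene 0.67 349 [ 0.5665 -0.2165  0.1656  0.1704  2.3799] [ 0.487 -0.304  0.025] [ 0.653 -0.13   0.048]
top 0.56 154 [ 0.5746 -0.2996  0.1568  0.0282 11.2507] [ 0.495 -0.304  0.025] [ 0.65  -0.271  0.046]
scene 0.7 353 [ 0.5688 -0.2167  0.162   0.171   1.9632] [ 0.489 -0.304  0.025] [ 0.652 -0.13   0.047]
[ 0.55506866 -0.11489798  0.02381488] [-1.2595176  -0.42627761 -0.09802788] 8.2
```

```bash
python3 -c "
from h import *
a=robot.get_image('scene')['color'][170:300,150:300]; w=robot.get_image('wrist')['color']
a=cv2.resize(a,None,fx=2.6,fy=2.6,interpolation=cv2.INTER_CUBIC); w=cv2.resize(w,(400,300))
o=np.zeros((max(len(a),300),a.shape[1]+400,3),np.uint8); o[:len(a),:a.shape[1]]=a; o[:300,a.shape[1]:]=w
cv2.imwrite('pics/z1.png',o[...,::-1])"
```

```text
(no output)
```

View pics/z1.png

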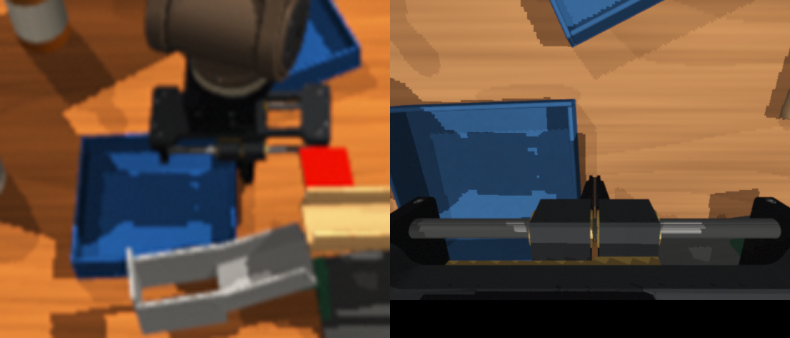

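The wrist view shows the shut fingers at (595,180), outside the tray's left wall, and the tray hasn't moved. I'll compare the real fingertip position with the reported TCP.

```bash
python3 - <<'E'
from h import *
np.set_printoptions(precision=3,suppress=True)
s=robot.sense(); p=np.array(s['tcp_pos']); R=np.array(s['tool_rot'])
print(p)
im=robot.get_image('scene'); T=np.linalg.inv(im['extrinsics'])
f=210/np.tan(np.radians(im['vfov'])/2)
q=T[:3,:3]@p+T[:3,3]; print('TCP projects scene px',f*q[0]/q[2]+im['cx'],f*q[1]/q[2]+im['cy'],'zc',q[2])
P=cloud(im,np.ones((420,560),bool))
Q=P[(abs(P[:,0]-p[0])<.06)&(abs(P[:,1]-p[1])<.04)&(P[:,2]>.005)&(P[:,2]<.16)]
print(Q[np.argsort(Q[:,2])][::6][:40])
w=robot.get_image('wrist'); w['extrinsics']=w['mount']; P=cloud(w,np.ones((420,560),bool))
A=P[(abs(P[:,0])<.03)&(abs(P[:,1])<.03)&(abs(P[:,2])<.05)]; print('tool-frame finger pts',len(A)); 
print(A.min(0),A.max(0)); print(A[np.argsort(-A[:,2])][:200:10])
print(s['wrist_force'],s['joint_torque'])
E
```

```text
[ 0.555 -0.115  0.024]
TCP projects scene px 245.99254271049105 242.47091505126122 zc 1.4191881863006177
[[ 0.575 -0.11   0.005]
 [ 0.528 -0.14   0.005]
 [ 0.585 -0.124  0.005]
 [ 0.575 -0.138  0.005]
 [ 0.539 -0.082  0.005]
 [ 0.578 -0.144  0.005]
 [ 0.532 -0.128  0.006]
 [ 0.536 -0.096  0.006]
 [ 0.502 -0.094  0.006]
 [ 0.559 -0.127  0.006]
 [ 0.602 -0.143  0.006]
 [ 0.556 -0.15   0.006]
 [ 0.566 -0.121  0.007]
 [ 0.602 -0.154  0.007]
 [ 0.579 -0.141  0.007]
 [ 0.546 -0.148  0.007]
 [ 0.519 -0.146  0.007]
 [ 0.573 -0.152  0.008]
 [ 0.599 -0.148  0.008]
 [ 0.593 -0.148  0.009]
 [ 0.537 -0.145  0.009]
 [ 0.515 -0.149  0.013]
 [ 0.602 -0.13   0.018]
 [ 0.544 -0.133  0.02 ]
 [ 0.568 -0.132  0.021]
 [ 0.537 -0.133  0.024]
 [ 0.548 -0.134  0.037]
 [ 0.546 -0.134  0.039]
 [ 0.596 -0.132  0.04 ]
 [ 0.6   -0.132  0.041]
 [ 0.559 -0.133  0.044]
 [ 0.568 -0.118  0.057]
 [ 0.566 -0.12   0.065]
 [ 0.567 -0.117  0.072]
 [ 0.566 -0.117  0.075]
 [ 0.563 -0.116  0.081]
 [ 0.565 -0.119  0.085]
 [ 0.567 -0.11   0.087]
 [ 0.565 -0.11   0.093]
 [ 0.567 -0.12   0.098]]
tool-frame finger pts 5588
[-0.03 -0.03 -0.05] [0.03  0.03  0.027]
[[ 0.026 -0.008  0.027]
 [ 0.025 -0.01   0.026]
 [ 0.012 -0.001  0.026]
 [ 0.01   0.025  0.026]
 [ 0.03  -0.016  0.026]
 [ 0.024  0.016  0.026]
 [ 0.015  0.017  0.026]
 [ 0.027  0.024  0.026]
 [ 0.015  0.019  0.026]
 [ 0.009 -0.015  0.026]
 [ 0.02   0.025  0.026]
 [ 0.013  0.016  0.026]
 [ 0.027  0.023  0.026]
 [ 0.011 -0.005  0.026]
 [ 0.005  0.01   0.026]
 [ 0.029  0.013  0.026]
 [-0.004 -0.003  0.026]
 [-0.026  0.013  0.026]
 [ 0.021  0.027  0.026]
 [ 0.016 -0.014  0.026]]
[-0.138 -0.383 -0.244] [ -0.029 -60.29  -16.5    -0.037   0.067  -0.   ]
```

```bash
python3 - <<'E'
from h import *
np.set_printoptions(precision=3,suppress=True,linewidth=150)
p=np.array(robot.sense()['tcp_pos'])
im=robot.get_image('scene'); P=cloud(im,np.ones((420,560),bool))
Q=P[(abs(P[:,0]-p[0])<.02)&(abs(P[:,1]-p[1])<.014)&(P[:,2]>.01)&(P[:,2]<.09)]; Q=Q[np.argsort(Q[:,2])]
print(len(Q)); print(Q[:14])
w=robot.get_image('wrist'); w['extrinsics']=w['mount']; P=cloud(w,np.ones((420,560),bool))
A=P[(abs(P[:,0])<.02)&(abs(P[:,1])<.011)&(P[:,2]<.02)&(P[:,2]>-.08)]; print(len(A),np.histogram(A[:,2],bins=np.arange(-.08,.021,.01)))
A=A[np.argsort(-A[:,2])]; print(A[:40:3])
for r in range(232,252,2): print(r,[ '%.3f,%.3f'%tuple(world(im,r,c)[[1,2]]) for c in range(238,256,2)])
E
```

```text
37
[[ 0.562 -0.115  0.054]
 [ 0.567 -0.118  0.056]
 [ 0.567 -0.115  0.057]
 [ 0.568 -0.112  0.057]
 [ 0.566 -0.118  0.06 ]
 [ 0.563 -0.115  0.06 ]
 [ 0.567 -0.12   0.061]
 [ 0.568 -0.112  0.063]
 [ 0.566 -0.117  0.065]
 [ 0.566 -0.12   0.066]
 [ 0.564 -0.114  0.066]
 [ 0.568 -0.109  0.068]
 [ 0.569 -0.111  0.07 ]
 [ 0.566 -0.111  0.07 ]]
1112 (array([111, 334, 298, 222, 123,  24,   0,   0,   0,   0]), array([-0.08, -0.07, -0.06, -0.05, -0.04, -0.03, -0.02, -0.01, -0.  ,  0.01,  0.02]))
[[ 0.01   0.003 -0.027]
 [ 0.011 -0.002 -0.028]
 [ 0.009 -0.    -0.028]
 [ 0.011 -0.004 -0.028]
 [ 0.011  0.004 -0.028]
 [ 0.01   0.001 -0.029]
 [ 0.009 -0.001 -0.029]
 [ 0.011 -0.002 -0.03 ]
 [ 0.011  0.003 -0.03 ]
 [ 0.011  0.003 -0.031]
 [ 0.009  0.001 -0.031]
 [ 0.011 -0.003 -0.031]
 [ 0.011  0.002 -0.031]
 [ 0.011  0.003 -0.032]]
232 ['-0.141,0.009', '-0.126,0.096', '-0.120,0.098', '-0.115,0.098', '-0.109,0.100', '-0.112,-0.000', '-0.107,-0.004', '-0.100,0.001', '-0.095,-0.000']
234 ['-0.141,0.003', '-0.133,0.021', '-0.121,0.088', '-0.116,0.083', '-0.110,0.092', '-0.111,0.006', '-0.106,0.002', '-0
[... 537 characters left out ...]
.122,0.006', '-0.117,0.002', '-0.111,0.001', '-0.105,0.000', '-0.099,0.001', '-0.094,-0.001']
244 ['-0.139,0.003', '-0.132,0.023', '-0.128,0.001', '-0.122,0.000', '-0.116,0.005', '-0.111,0.001', '-0.105,0.002', '-0.099,-0.000', '-0.094,0.002']
246 ['-0.139,0.007', '-0.131,0.026', '-0.127,0.006', '-0.122,0.002', '-0.117,-0.001', '-0.111,0.002', '-0.105,0.003', '-0.099,0.002', '-0.093,-0.000']
248 ['-0.139,0.003', '-0.132,0.018', '-0.128,-0.002', '-0.122,0.003', '-0.116,-0.000', '-0.111,-0.002', '-0.105,0.002', '-0.099,0.001', '-0.093,-0.000']
250 ['-0.139,0.003', '-0.131,0.022', '-0.128,-0.001', '-0.122,-0.002', '-0.116,-0.001', '-0.111,-0.005', '-0.104,0.003', '-0.099,0.004', '-0.093,0.005']
```

Both cameras put the real fingertips about 28 mm above the reported TCP, so the tips passed over the wall. I'll allow for that by going back inside and descending 28 mm lower.

Call:
drive_tool(commands=[[[-1,0,0,-0.4,0,0,0],[-1,0,-1,0,0,0,0],[-1,0,-1,0,0,0,0],[-1,0,-0.4,0,0,0,0],[-1,0,0,0.4,0,0,0],[-1,0,0,0.4,0,0,0],[-1,0,0,0.3,0,0,0],[-1,0,0,0.2,0,0,0],[-1,0,0,0.2,0,0,0],[-1,0,0,0,0,0,0]]])

```text
clock: 9.75
tcp_pos: [0.5549, -0.1747, -0.004]
tool_rot: [[-1.0, 0.0, -0.0], [0.0, 1.0, 0.0], [0.0, 0.0, -1.0]]
wrist_force: [-0.0, 0.0, 0.1]
width: 0.0007
```

```bash
python3 - <<'E'
from h import *
np.set_printoptions(precision=3,suppress=True,linewidth=150)
s=robot.sense(); print(s['tcp_pos'],s['wrist_force'])
w=robot.get_image('wrist'); w['extrinsics']=w['mount']; P=cloud(w,np.ones((420,560),bool))
A=P[(abs(P[:,0])<.02)&(abs(P[:,1])<.011)&(P[:,2]>-.08)]; print(np.histogram(A[:,2],bins=np.arange(-.08,.03,.005)))
E
```

```text
[ 0.555 -0.175 -0.004] [-0.025  0.037  0.141]
(array([  61,   54,  141,  197,  160,  132,  120,  106,   69,   52,   27,    0,    0,    0, 1017,    0,    0,    0,    0,    0,    0]), array([-0.08 , -0.075, -0.07 , -0.065, -0.06 , -0.055, -0.05 , -0.045, -0.04 , -0.035, -0.03 , -0.025, -0.02 , -0.015, -0.01 , -0.005,  0.   ,
        0.005,  0.01 ,  0.015,  0.02 ,  0.025]))
```

Call:
drive_tool(commands=[[[-1,0,0.4,0,0,0,0],[-1,0,0.4,0,0,0,0],[-1,0,0.3,0,0,0,0],[-1,0,0.3,0,0,0,0],[-1,0,0.3,0,0,0,0],[-1,0,0.3,0,0,0,0],[-1,0,0.3,0,0,0,0],[-1,0,0.2,0,0,0,0],[-1,0,0.2,0,0,0,0],[-1,0,0,0,0,0,0]]])

```text
clock: 11.05
tcp_pos: [0.5549, -0.1068, -0.0037]
tool_rot: [[-1.0, 0.0, -0.0], [0.0, 1.0, 0.0], [0.0, 0.0, -1.0]]
wrist_force: [0.9, -0.1, 0.3]
width: 0.0003
```

```bash
python3 -c "
from h import *
tray(); s=robot.sense(); print(s['tcp_pos'],s['wrist_force'],s['clock'])"
```

```text
top 0.77 57 [ 0.608  -0.2641  0.0696  0.01    6.3744] [ 0.573 -0.267  0.025] [ 0.642 -0.255  0.043]
scene 0.87 258 [ 0.5634 -0.1806  0.17    0.1661 89.8573] [ 0.48  -0.266  0.025] [ 0.646 -0.096  0.047]
[ 0.55492111 -0.10723953 -0.00379808] [0.56898626 0.84925593 0.22858978] 11.25
```

Call:
drive_tool(commands=[[[-1,0,-0.1,0,0,0,0],[-1,0,0,-1,0,0,0],[-1,0,0,-1,0,0,0],[-1,0,0,-0.4,0,0,0],[1,0.9,-0.8,0,0,0,0],[1,0.9,-0.8,0,0,0,0],[1,0.9,-0.8,0,0,0,0],[1,0.9,-0.8,0,0,0,0],[1,0,0,0,0,0,0],[1,0,0,0,0,0,0]]])

```text
clock: 12.5
tcp_pos: [0.4653, -0.1897, 0.0561]
tool_rot: [[-1.0, 0.001, 0.0], [0.001, 1.0, 0.0], [-0.0, 0.0, -1.0]]
wrist_force: [-0.2, 0.0, 0.1]
width: 0.0554
```

```bash
python3 - <<'E'
from h import *
np.set_printoptions(precision=3,suppress=True,linewidth=150)
s=robot.sense(); print(s['tcp_pos'],s['wrist_force'],s['width'],s['clock'])
tray()
w=robot.get_image('wrist'); save(w,'w2.png'); w['extrinsics']=w['mount']; P=cloud(w,np.ones((420,560),bool))
for sg in(1,-1):
    A=P[(abs(P[:,0])<.02)&(sg*P[:,1]>.035)&(sg*P[:,1]<.075)&(P[:,2]>-.07)&(P[:,2]<.015)]; print(len(A),A.min(0) if len(A) else '',A.max(0) if len(A) else '')
E
```

```text
[ 0.465 -0.19   0.056] [-0.216  0.031  0.129] 0.05542227243663034 12.5
top 0.56 221 [ 0.611 -0.152  0.11   0.213 36.069] [ 0.504 -0.266  0.025] [ 0.645 -0.096  0.046]
scene 0.57 461 [ 0.564 -0.181  0.171  0.165 89.798] [ 0.481 -0.266  0.025] [ 0.646 -0.095  0.046]
1078 [-0.011  0.035 -0.07 ] [ 0.012  0.045 -0.027]
1143 [-0.012 -0.046 -0.07 ] [ 0.012 -0.035 -0.028]
```

View pics/w2.png

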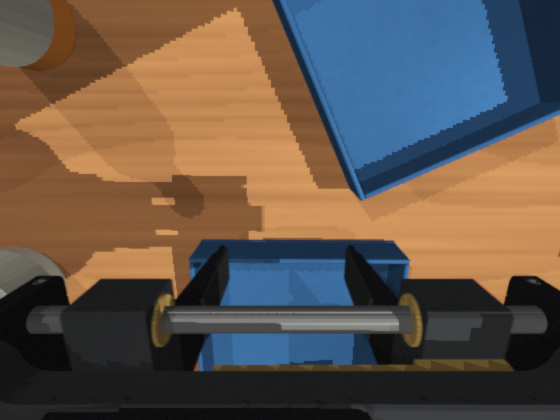

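Wrist view: the open fingers at (222,250) and (350,250) are on the robot's side of the tray's near wall (row about 245). The look-alike's corner at (362,198) is clear. Next I'll descend behind the wall and then push.

Call:
drive_tool(commands=[[[1,0.2,0,0,0,0,0],[1,0,0,0.5,0,0,0],[1,0,0,0.5,0,0,0],[1,0,0,0.5,0,0,0],[1,0,0,0.5,0,0,0],[1,0,0,0.5,0,0,0],[1,0,0,0,0,0,0],[1,-0.4,0,0,0,0,0],[1,-0.4,0,0,0,0,0],[1,-0.4,0,0,0,0,0]]])

```text
clock: 14.0
tcp_pos: [0.4905, -0.1897, -0.0059]
tool_rot: [[-1.0, 0.0, -0.0], [0.0, 1.0, 0.0], [0.0, 0.0, -1.0]]
wrist_force: [-4.7, 0.3, 3.1]
width: 0.095
```

Call:
drive_tool(commands=[[[1,-0.4,0,0,0,0,0],[1,-0.4,0,0,0,0,0],[1,-0.4,0,0,0,0,0],[1,-0.4,0,0,0,0,0],[1,-0.4,0,0,0,0,0],[1,-0.4,0,0,0,0,0],[1,-0.4,0,0,0,0,0],[1,-0.4,0,0,0,0,0],[1,-0.4,0,0,0,0,0],[1,0,0,0,0,0,0]]])

```text
clock: 15.25
tcp_pos: [0.5812, -0.1898, -0.0061]
tool_rot: [[-1.0, 0.0, 0.002], [0.0, 1.0, -0.0], [-0.002, -0.0, -1.0]]
wrist_force: [0.7, -0.7, 0.5]
width: 0.0953
```

```bash
python3 -c "
from h import *
save(tray(),'s3.png'); s=robot.sense(); print(s['tcp_pos'],s['wrist_force'],s['clock'])
im=robot.get_image('top'); save(im,'t3.png')
a=im['color'][90:240,230:400]; b=robot.get_image('scene')['color'][180:330,150:320]
cv2.imwrite('pics/c3.png',cv2.resize(np.hstack([a,b]),None,fx=2.3,fy=2.3)[...,::-1])"
```

```text
top 0.69 50 [ 0.7301 -0.1778  0.0472  0.1796 15.7521] [ 0.683 -0.267  0.025] [ 0.754 -0.097  0.043]
scene 0.62 659 [ 0.6736 -0.1797  0.17    0.1666 89.9659] [ 0.59  -0.265  0.025] [ 0.757 -0.095  0.047]
[ 0.58007631 -0.1898076  -0.00616622] [-0.14381496 -0.75758684  0.00191246] 15.45
```

View pics/c3.png

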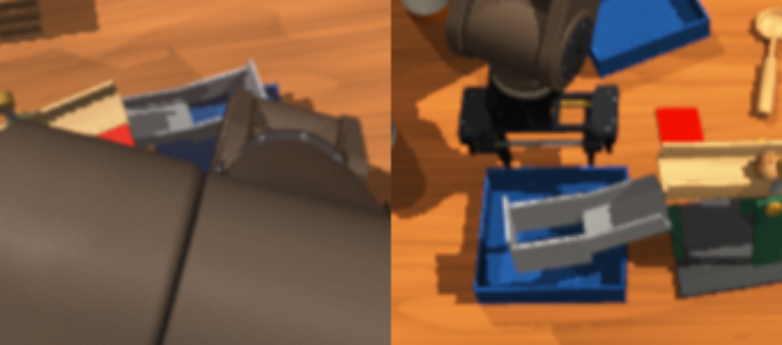

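The tray moved straight, to about (0.672, -0.180), and the spout overhangs it at the left centre of the crop. I'll refine the spout position before the last few centimetres.

```bash
python3 - <<'E'
from h import *
np.set_printoptions(precision=3,suppress=True)
th=np.radians(8.8); ey=np.array([-np.sin(th),np.cos(th)]); ex=np.array([np.cos(th),np.sin(th)])
im=robot.get_image('scene')
for d in robot.pinpoint('scene','spout')[:2]: print('pin',d['p'],world(im,d['point'][0]*420,d['point'][1]*560,.065))
P=cloud(im,np.ones((420,560),bool))
Q=P[(P[:,2]>.075)&(P[:,2]<.16)&(P[:,0]>.672)&(P[:,0]<.78)&(P[:,1]<-.1)&(P[:,1]>-.26)]
u,v=Q[:,:2]@ex,Q[:,:2]@ey; v0=np.percentile(v,1); print(len(Q),'end v',v0,v.min(),Q[:,2].max())
e=Q[:,2]>.13; print('u pct of rim',np.percentile(u[e],[0,2,25,50,75,98,100]),'v',np.percentile(v[e],[0,2,50,98]))
k=Q[v<v0+.02]; print('z',np.percentile(k[:,2],[0,50,100]))
uc=(np.percentile(u[e],2)+np.percentile(u[e],98))/2
print('spout from end:',ex*uc+ey*(v0+.042))
E
```

```text
pin 0.92 [ 0.712 -0.181  0.065]
1127 end v -0.3235545260501336 -0.3245154875407835 0.14907533649418636
u pct of rim [0.65  0.651 0.657 0.676 0.699 0.707 0.708] v [-0.325 -0.324 -0.321 -0.206]
z [0.075 0.111 0.149]
spout from end: [ 0.714 -0.174]
```

Call:
drive_tool(commands=[[[1,-0.3,0,0,0,0,0],[1,-0.3,0,0,0,0,0],[1,-0.3,0,0,0,0,0],[1,-0.3,0,0,0,0,0],[1,-0.2,0,0,0,0,0],[1,-0.15,0,0,0,0,0],[1,0,0,0,0,0,0],[1,0.3,0,0,0,0,0],[1,0.8,0,0,0,0,0],[1,0.8,0,0,0,0,0]]])

```text
clock: 16.9
tcp_pos: [0.5704, -0.1898, -0.0061]
tool_rot: [[-1.0, 0.0, 0.0], [0.0, 1.0, -0.0], [-0.0, -0.0, -1.0]]
wrist_force: [-0.2, 0.7, -0.9]
width: 0.095
```

```bash
python3 -c "
from h import *
save(tray(),'s4.png'); s=robot.sense(); print(s['tcp_pos'],s['wrist_force'],s['clock'])
im=robot.get_image('scene'); P=cloud(im,np.ones((420,560),bool)); rgb=im['color'].reshape(-1,3)[(im['z_map']>0).ravel()].astype(int)
red=(rgb[:,0]>120)&(rgb[:,1]<70)&(rgb[:,2]<70)&(P[:,2]>.15)&(P[:,0]>.55)&(abs(P[:,1])<.1)
R=P[red];print('red',len(R),R.min(0),R.max(0),R.mean(0))
for d in robot.pinpoint('scene','red_pad')[:2]: print(d['p'],world(im,d['point'][0]*420,d['point'][1]*560,.202))"
```

```text
top 0.58 222 [ 0.7363 -0.1815  0.1135  0.1705  0.2565] [ 0.679 -0.267  0.025] [ 0.793 -0.096  0.046]
scene 0.8 541 [ 0.7119 -0.1801  0.1645  0.1705  0.0757] [ 0.63  -0.265  0.025] [ 0.794 -0.095  0.047]
[ 0.57164648 -0.19010442 -0.00585031] [ 0.79402273 -0.06164469 -0.09783447] 17.1
red 256 [ 0.61783284 -0.05381584  0.19274454] [ 0.66244556 -0.00508289  0.21170221] [ 0.64087071 -0.02983142  0.20275489]
0.77 [ 0.64101    -0.03838208  0.202     ]
```

The tray is at (0.712, -0.180), which is centred under the spout. Before pressing I need to turn the gripper so its body clears the mast, so I'll rise first and check joint 6.

Call:
drive_tool(commands=[[[1,0,0,-1,0,0,0],[1,0,0,-1,0,0,0],[1,0,0,-1,0,0,0],[1,0,0,-1,0,0,0],[-1,0,0,-1,0,0,0],[-1,0,0,-1,0,0,0],[-1,0,0,-1,0,0,0],[-1,0,0,-1,0,0,0],[-1,0,0,-1,0,0,0],[-1,0,0,-0.8,0,0,0]]])

```text
clock: 18.45
tcp_pos: [0.5719, -0.1898, 0.24]
tool_rot: [[-1.0, 0.0, 0.001], [0.0, 1.0, -0.0], [-0.001, -0.0, -1.0]]
wrist_force: [0.0, 0.4, 0.7]
width: 0.0404
```

```bash
python3 -c "
from h import *
s=robot.sense(); print(np.round(s['joint_pos'],2),s['tcp_pos'],s['clock'])"
```

```text
[-0.43  0.41  1.55  0.    1.18 -2.  ] [ 0.57187142 -0.18981527  0.24000244] 18.45
```

Call:
drive_tool(commands=[[[-1,0,0,0,0,0,1],[-1,0,0,0,0,0,1],[-1,0,0,0,0,0,1],[-1,0,0,0,0,0,1],[-1,0,0,0,0,0,1],[-1,0,0,0,0,0,1],[-1,0,0,0,0,0,1],[-1,0,0,0,0,0,1],[-1,1,0.65,0,0,0,0],[-1,1,0.65,0,0,0,0]]])

```text
clock: 19.7
tcp_pos: [0.5953, -0.1344, 0.2389]
tool_rot: [[-0.173, 0.985, 0.0], [0.985, 0.173, 0.0], [-0.0, 0.0, -1.0]]
wrist_force: [-0.0, 0.9, 0.0]
width: 0.0005
```

Call:
drive_tool(commands=[[[-1,0.84,0.56,0,0,0,0],[-1,0.84,0.56,0,0,0,0],[-1,0.84,0.56,0,0,0,0],[-1,0.84,0.56,0,0,0,0],[-1,0,0,0.4,0,0,0],[-1,0,0,0.4,0,0,0],[-1,0,0,0.4,0,0,0],[-1,0,0,0.3,0,0,0],[-1,0,0,0.3,0,0,0],[-1,0,0,0,0,0,0]]])

```text
clock: 20.95
tcp_pos: [0.635, -0.0427, 0.1933]
tool_rot: [[-0.173, 0.985, -0.001], [0.985, 0.173, 0.0], [0.0, -0.001, -1.0]]
wrist_force: [0.3, 0.6, -0.2]
width: 0.0005
```

```bash
python3 -c "
from h import *
tray(); s=robot.sense(); print(s['tcp_pos'],s['wrist_force'],s['clock'])
b=cv2.resize(robot.get_image('scene')['color'][180:330,180:380],(400,300)); w=cv2.resize(robot.get_image('wrist')['color'],(400,300))
cv2.imwrite('pics/c5.png',np.hstack([b,w])[...,::-1])"
```

```text
top 0.64 243 [ 0.7125 -0.2208  0.1616  0.0908  0.2256] [ 0.632 -0.266  0.025] [ 0.793 -0.176  0.046]
scene 0.63 547 [ 0.7114 -0.18    0.1658  0.1703  0.0783] [ 0.629 -0.265  0.025] [ 0.794 -0.095  0.047]
[ 0.63539935 -0.04255476  0.19418037] [ 0.04074173 -0.84349769 -0.1687534 ] 21.15
```

View pics/c5.png

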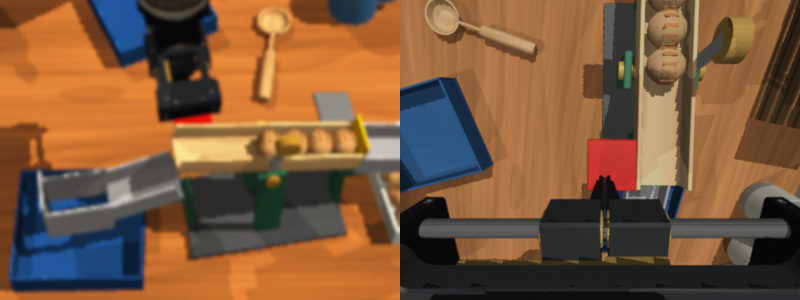

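The fingertip at (605,180) in the wrist half is above the red pad (588–637, 140–190) and clear of the trough. The mast weight is well clear of the gripper body. Pressing now.

Call:
drive_tool(commands=[[[-1,0,0,0.4,0,0,0],[-1,0,0,0.3,0,0,0],[-1,0,0,0.3,0,0,0],[-1,0,0,0.3,0,0,0],[-1,0,0,0.3,0,0,0],[-1,0,0,0.3,0,0,0],[-1,0,0,0.2,0,0,0],[-1,0,0,0.2,0,0,0],[-1,0,0,0.1,0,0,0],[-1,0,0,0,0,0,0]]])

```text
clock: 22.5
tcp_pos: [0.6352, -0.0425, 0.1337]
tool_rot: [[-0.173, 0.985, -0.0], [0.985, 0.173, 0.0], [0.0, -0.0, -1.0]]
wrist_force: [-0.4, 0.2, -0.1]
width: 0.0004
```

Call:
drive_tool(commands=[[[-1,0,0,0,0,0,0],[-1,0,0,0,0,0,0],[-1,0,0,-0.6,0,0,0],[-1,0,0,-1,0,0,0],[-1,0,0,-1,0,0,0],[-1,0,0,-1,0,0,0],[-1,0,0,-1,0,0,0],[-1,0,-1,-0.5,0,0,0],[-1,0,-1,0,0,0,0],[-1,0,-1,0,0,0,0]]])

```text
clock: 23.75
tcp_pos: [0.5607, -0.0556, 0.2627]
tool_rot: [[-0.173, 0.985, 0.002], [0.985, 0.173, -0.0], [-0.001, 0.001, -1.0]]
wrist_force: [0.9, 0.1, 0.3]
width: 0.0007
```

```bash
python3 -c "
from h import *
s=robot.sense(); print(s['tcp_pos'],s['wrist_force'],s['clock'])
im=tray(); 
b=cv2.resize(im['color'][180:330,180:380],(400,300)); 
im=robot.get_image('scene'); P=cloud(im,np.ones((420,560),bool)); rgb=im['color'].reshape(-1,3)[(im['z_map']>0).ravel()].astype(int)
red=(rgb[:,0]>120)&(rgb[:,1]<70)&(rgb[:,2]<70)&(P[:,2]>.12)&(P[:,0]>.55)&(abs(P[:,1])<.1)
print('red',P[red].mean(0))
for cam in('scene','top'):
  im=robot.get_image(cam)
  for n in ('nut0',):
    for d in robot.pinpoint(cam,n)[:8]:
      r,c=d['point'][0]*420,d['point'][1]*560; print(cam,n,round(d['p'],2),np.round(world(im,r,c,.02),3))
t=cv2.resize(im['color'][90:240,230:430],(400,300))
cv2.imwrite('pics/c6.png',np.hstack([b,t])[...,::-1])"
```

```text
[ 0.56065083 -0.05562375  0.26267117] [0.94715643 0.08122524 0.28369432] 23.75
top 0.63 80 [ 6.77300e-01 -2.62900e-01  1.72000e-02  9.25000e-02  7.99051e+01] [ 0.632 -0.267  0.025] [ 0.724 -0.247  0.043]
scene 0.7 504 [ 0.7123 -0.1804  0.1636  0.1711  0.095 ] [ 0.631 -0.266  0.025] [ 0.794 -0.095  0.047]
red [ 0.64329729 -0.04220046  0.15783815]
scene nut0 0.61 [ 0.717 -0.219  0.02 ]
scene nut0 0.49 [ 0.718 -0.181  0.02 ]
scene nut0 0.47 [ 0.703 -0.11   0.02 ]
scene nut0 0.46 [ 0.717 -0.145  0.02 ]
```

View pics/c6.png

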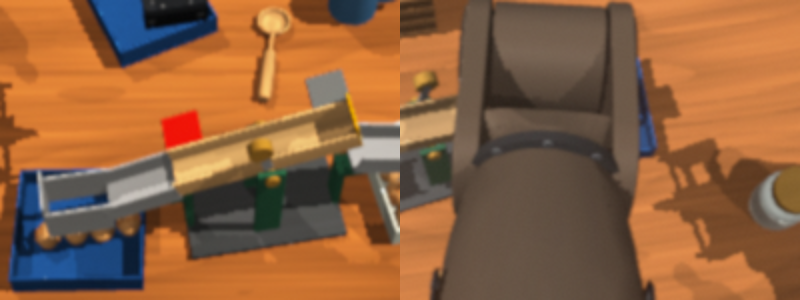

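The gate is fully over (pad at z 0.158) and four walnuts lie in the blue tray, at crop pixels (48,235) to (128,225). I'll let things settle and recheck once.

Call:
drive_tool(commands=[[[-1,0,-1,0,0,0,0],[-1,0,0,0,0,0,0],[-1,0,0,0,0,0,0],[-1,0,0,0,0,0,0],[-1,0,0,0,0,0,0],[-1,0,0,0,0,0,0],[-1,0,0,0,0,0,0],[-1,0,0,0,0,0,0],[-1,0,0,0,0,0,0],[-1,0,0,0,0,0,0]]])

```text
clock: 25.45
tcp_pos: [0.5367, -0.0599, 0.2613]
tool_rot: [[-0.173, 0.985, 0.0], [0.985, 0.173, 0.0], [0.0, 0.0, -1.0]]
wrist_force: [0.3, 0.2, -0.3]
width: 0.0006
```

```bash
python3 - <<'E'
from h import *
np.set_printoptions(precision=3,suppress=True)
tray(('scene',)); im=robot.get_image('scene')
for d in robot.masks_of('scene','nut0'):
    P=cloud(im,d['mask'])
    if len(P)>5 and P[:,1].mean()<-.05: print('nut',round(d['p'],2),len(P),np.median(P,0),P[:,2].max())
for n in('oil_bottle','jar','brush','scoop','mug'):
    for d in robot.pinpoint('scene',n)[:1]: print(n,round(d['p'],2),world(im,d['point'][0]*420,d['point'][1]*560,0))
s=robot.sense(); print(s['wrist_force'],s['clock'])
E
```

```text
scene 0.79 547 [ 0.712 -0.18   0.164  0.171  0.118] [ 0.63  -0.265  0.025] [ 0.794 -0.095  0.047]
nut 0.58 46 [ 0.729 -0.182  0.029] 0.038520920806333736
nut 0.43 99 [ 0.711 -0.114  0.032] 0.04193803471701196
oil_bottle 0.68 [ 0.314 -0.373  0.   ]
jar 0.71 [ 0.517 -0.427  0.   ]
brush 0.76 [ 0.437 -0.478  0.   ]
scoop 0.61 [0.41  0.077 0.   ]
mug 0.72 [0.334 0.226 0.   ]
[-0.164 -1.831 -0.361] 25.9
```

```bash
python3 -c "
from workcell import robot
print(robot.sign_off())"
```

```text
the job is handed in; nothing more can be done
None
```

The blue tray is under the right spout, the gate is rocked fully over, and all four walnuts dropped into the tray. I handed the job in at about 26 s; no verdict is reported.

**How it was done:** With shut fingers inside the tray I drew it about 37 mm to the left. I then pushed its near wall about 147 mm forward with the open fingers. Last, I turned the gripper so its body cleared the mast and pressed the red pad with shut fingertips.

**Last checks:**
- **Tray:** it stands at (0.712, -0.180), against a spout measured at about (0.713, -0.179), and its rim height is unchanged.
- **Gate:** the red pad is at z ≈ 0.158 m, which matches fully over.
- **Walnuts:** the last picture showed four in the tray, at y about -0.22, -0.18, -0.145 and -0.11, all inside its walls. Their tops were at about 0.04 m.
- **Robot:** the arm was clear of everything.

**What failed or disagreed:**
- **Fingertip position:** both cameras showed the real fingertips about 28 mm short of the reported TCP. Because of this, my first sideways stroke passed over the tray wall without touching it. I corrected for it from then on.
- **Final walnut check:** the network found only two of the four walnuts in the settled recheck, partly because the spout hides them. That all four are in the tray rests on the picture and detections about 2 s earlier.
- **Bystanders:** the five I rechecked (oil bottle, jar, brush, scoop, mug) came out within about 16 mm of their start readings. The two cameras' start readings for one thing differed by up to about 23 mm. I did not remeasure the white tray or the mallet.

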